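# Hold down the recessed reset button of a junction box

## Robot

A 7-joint arm with a two-finger parallel gripper is mounted at the origin on a cart in front of the work surface, level with it; the furniture and walls round the work are solid. World frame = base frame: x ahead of the robot, y to its left, z up, the work surface at z = 0. Lengths are in m, angles in rad, forces in N, time in s.
With the tool pointing down it reaches from about 0.35 to 0.9 m from the base axis. Payload 19.9 kg.
Tool frame: the origin (TCP) lies on the centre line of the jaws, within the pads' length; the fingertips stand 14 mm ahead of it and the grasp point (between the pads) lies 5 mm behind it (r.nose_length is the distance from the TCP to the fingertips, in m); z points along the fingers, y is the line along which they close (so a half turn about z gives the same grasp; the last joint's range is limited). The gripper opens to 94 mm and grips with 3 to 60 N. Pads are 16 mm wide; open, the fingers measure 119 mm over their backs; the gripper's body (75 mm by 177 mm) begins 78 mm behind the grasp point.
Start: joints at [-1.347, 0.417, -0.01, 1.614, 0.005, 1.111, -0.053], TCP at [0.164, 0.603, 0.219] pointing down, gripper open.
Joint ranges: [-2.81, 2.81], [-0.39, 2.02], [-1.27, 1.25], [0.06, 2.57], [-1.19, 4.33], [0.19, 2], [-2.82, 2.82]. Speed limits (rad/s): [1.89, 1.89, 2.39, 2.39, 3.01, 3.01, 3.01].

## Interface

Orientations are given as a unit quaternion [w, x, y, z].
In Python, from rig import r gives the robot as it stands.
- The arm moves only by the shell command python3 -m jog 'ROWS'. ROWS is JSON, a list of rows, each a list of 3 entries, a list of its own where there are three numbers: the turn, a rotation vector about the tool's x, y, z in rad, then the shift along the tool's x, y, z in m, then the closure, from 0 (fully open) to 1 (shut). In form: [[[rx, ry, rz], [x, y, z], hand], ...]. A call has 1 to 12 rows; each row shifts and turns the commanded pose from where the row before left it, along the tool's axes as they then stand; what a row does not reach is not made up. A row lasts 1/12 s, in which the tool goes at most 41.7 mm and 7.16 degrees, less where a joint would pass 70% of its speed; a pose out of reach is approached as far as the arm can. A call is refused whole if a number of a shift passes 0.0417 or a number of a turn 0.125, either way. A call with a gripper value outside its range is refused whole. The fingers move at their own pace and stop on an object; the grip force is fixed at half the most. Time passes only in rows, so rows that do not move let the fingers close. It gives the time, the measured TCP pose, the force, the opening and the grip force at its end, in the units of the state.
- r.observe(): the state, without advancing time (a new reading comes with each control period).
- r.read_camera(name): name is "side" or "top" or "wrist"; returns (picture, depth): 384x512x3 uint8, red, green, blue; 384x512 float32, m along the optical axis (not along the pixel's ray), 0 where there is no reading.
- r.camera_params(name): a dict with "fx", "fy", "cx", "cy" (pixels), "extrinsics" (4x4, takes a point from world to camera coordinates). Camera axes: x right, y up, looking along -z (the intrinsics and any distortion apply to the point x, -y, -z); pixel columns grow to the right and rows downward; lengths in m; the calibration is good to about 2 mm. The wrist camera is an equidistant fisheye: a pixel r from the principal point sees the ray r / f radians off the axis. A picture is of the moment at which its call begins: read the wrist's pose just before it. camera_params takes no time and is no camera call; for the wrist camera it gives the pose at the moment of the call.
- r.job_done(): hands the job in; it is judged then, once.
The state is a dict: "time": time; "joints": joint angles; "joint_vel": joint speeds; "effort": joint torques, N m; "eef_pos": TCP position; "tool_rot": TCP orientation; "wrist_force": force on the tool from outside, world axes, zero at the start; "torque": the same for the moment, N m; "opening": opening from 0.0 (shut) to 1.0 (fully open); "grasp_force": force on a finger pad.
Only numpy, scipy, OpenCV 4.12 (cv2) and the standard library are available. Lean on these libraries where they do the work, as an engineer would, in place of code of your own. Each camera call takes 0.05 s, during which the arm holds its last target. There are 200 camera calls.

## Task

First swing the bench magnifier aside, so that its lens is a good hand's width clear of the junction box and stays there. Then take the stylus out of its stand, reach its thin tip through the junction box's collared hole and push the reset button under it gently but fully down; the other, plain hole's button is not to be pressed. Finish while still holding the stylus with the button held down: do not let go; leave the other things on the worktop where they are.

Things in the scene. Friction and masses are not known exactly. Their poses are not given: they have to be found in the camera images.
- magnifier: foot of the bench magnifier, fixed to the worktop: grey disc 110 mm across and 18 mm high with a 18 mm steel post; origin at the centre of its underside, z up along the post, which is the swing axis of the arm. At joint value 0 the arm points along its -x. The hub on the post reaches 178 mm above the worktop.
- magnifier_arm (a joint): swing of the magnifier's level arm about the post, rad, range -1.6 to 1.6; positive is counter-clockwise seen from above (the lens, on the robot's side of the post, goes to the robot's right, -y). Stiff: friction 0.5 N m, about 1.6 N at the handle, and it stays where it is left. It begins with the lens above the junction box; it may be swung to either side.
- lens (a point): centre of the round lens, 90 mm across its grey rim, on the arm 240 mm from the post axis; rim 144 to 158 mm above the worktop.
- lens_handle (a point): middle of the grippable upper part of the magnifier's handle: an upright white pin 14 mm across on the outer end of the arm, 305 mm from the post axis (65 mm beyond the lens centre), standing free from 155 to 201 mm above the worktop; this point is 180 mm up.
- junction_box: aluminium junction box fixed to the worktop, 90 mm (its x) by 140 mm (its y) by 56 mm high; origin at the centre of its underside, z up; four black cable glands stick out 22 mm on its +x face. In the lid are two round holes of 14 mm: the reset hole at y +32 mm, marked by a raised black collar 28 mm across and 4 mm high, bore 15 mm; and a plain one without a collar at y -32 mm.
- reset_hole (a point): centre of the collared hole, at the collar's top, 60 mm above the worktop; the lid under the collar is 4 mm thick. The flat top of the reset button (18 mm across, wider than the hole) lies straight below, 36 mm above the worktop, 24 mm below this point.
- span_hole (a point): centre of the plain hole without collar, at the lid's top, 56 mm above the worktop; a like button, which must not be pressed, lies 20 mm below it.
- reset_button (a joint): travel of the reset button, m, 0 up to 0.006 fully down; a spring, 1.5 N at the start and 6 N fully down, pushes it back up.
- span_button (a joint): travel of the button under the plain hole, m, 0 up to 0.006 down; must stay up.
- stylus: stylus, 50 g (it may vary by a third), 120 mm long, standing upright tip down in its stand: steel shaft 6 mm thick and 50 mm long below, then a round white grip 16 mm across and 70 mm long with two thin steel bands. Origin at the tip, z up along the shaft to the grip.
- stylus_tip (a point): the tip of the stylus (the same point as its origin).
- stylus_grip (a point): point on the stylus axis 88 mm above the tip, in the grip; 94 mm above the worktop while it stands in the stand.
- stylus_stand: grey block fixed to the worktop, 64 by 64 mm and 56 mm high on an 80 mm square foot, with a 9 mm upright hole through its middle that holds the stylus shaft; the grip's shoulder rests on the block's top. Stands on the left or the right of the junction box. Origin at the centre of its underside.
- load_cell: bystander: aluminium bar lying down, 127 x 81 x 26 mm over all, loose, on the side of the box where the stand is not; origin at the centre of its underside.
- test_weight_0: bystander: round brass-coloured knobbed weight, 38 mm across and 48 mm high, loose; origin at the centre of its underside.
- test_weight_1: bystander: round steel knobbed weight, 31 mm across and 40 mm high, loose; origin at the centre of its underside.
- weight_case: bystander: grey case 58 x 104 x 70 mm, loose; origin at the centre of its underside.
- petri_dish: bystander: clear dish 60 mm across and 16 mm high, loose; origin at the centre of its underside.
- marker: bystander: black felt marker lying down, 97 x 112 x 18 mm over all, loose; origin at the centre of its underside.
Things that resemble listed ones, but are neither listed nor needed, are in the scene too. There is more than one size of the junction_box; the job needs the larger.

How it is judged:
By the outcome, as a careful person would: the job done as asked, in the order asked, and still so for the second after the job is handed in, while the arm keeps its last pose, push and grip.
It also fails if it takes over 53 s, if anything falls off the work surface, if the arm or the gripper's body presses on something with over 40 N, if the wrist force passes 120 N, or if a joint passes its speed limit or range.

## Working session

There is one attempt and no reset: what is moved stays moved. The work goes in short steps, Python scripts to look and compute and a shell command to move; the robot and the scene stay as the last step left them, time stands still between calls to the robot, and variables do not carry over. Pictures are saved under pics/ and viewed, at most 10 in all, crops included, and the job is handed in when it is done.

```bash
ls; mkdir -p pics
python3 - <<'E'
from rig import r
import cv2,numpy as np
for n in("top","side"):
    p,d=r.read_camera(n); cv2.imwrite(f"pics/{n}0.png",p[:,:,::-1]); np.savez(f"{n}0.npz",p=p,d=d)
    c=r.camera_params(n); print(n,{k:np.round(v,3) for k,v in c.items()})
    if n=="top":a=p
    else: cv2.imwrite("pics/both0.png",np.vstack([a,p])[:,:,::-1])
print(r.observe())
E
```

```text
pics
top {'fx': np.float64(479.061), 'fy': np.float64(479.061), 'cx': np.float64(249.031), 'cy': np.float64(189.69), 'extrinsics': array([[ 2.600e-02, -1.000e+00,  2.000e-03, -6.800e-02],
       [ 9.910e-01,  2.600e-02,  1.310e-01, -5.890e-01],
       [-1.310e-01, -1.000e-03,  9.910e-01, -1.525e+00],
       [ 0.000e+00,  0.000e+00,  0.000e+00,  1.000e+00]])}
side {'fx': np.float64(415.171), 'fy': np.float64(415.171), 'cx': np.float64(251.3), 'cy': np.float64(191.841), 'extrinsics': array([[ 0.986, -0.166, -0.013, -0.563],
       [ 0.085,  0.432,  0.898, -0.131],
       [-0.144, -0.886,  0.44 , -1.354],
       [ 0.   ,  0.   ,  0.   ,  1.   ]])}
{'time': 0.1, 'joints': array([-1.34648168,  0.41787652, -0.01030719,  1.61410063,  0.00470452,
        1.11069335, -0.05299574]), 'joint_vel': array([ 1.25626356e-04, -1.51748122e-03,  9.57463478e-05, -2.51770122e-03,
        1.24793236e-03,  1.00394171e-04,  6.78060235e-04]), 'effort': array([ 1.33169582e-03, -8.52583337e+01,  6.40326161e-01, -4.26693177e+01,
       -4.88634291e-02,  1.64576521e-02,  1.39097901e-04]), 'eef_pos': array([0.16410983, 0.60274271, 0.21891699]), 'tool_rot': array([-2.69711636e-05,  1.32507424e-01,  9.91181873e-01, -5.26429556e-04]), 'wrist_force': array([ 0.39468963, -0.01638293, -0.13138951]), 'torque': array([-0.00251173, -0.02774024,  0.01856689]), 'grasp_force': 0.0, 'opening': 0.9999933937996687}
```

View pics/top0.png

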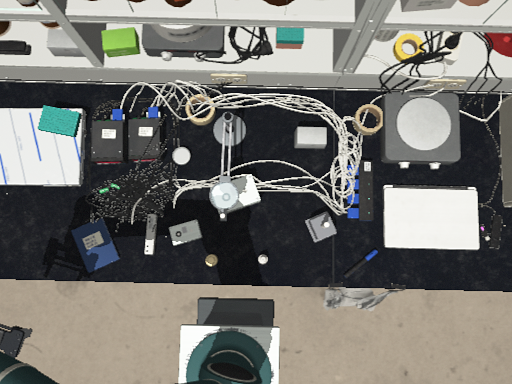

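View pics/side0.png

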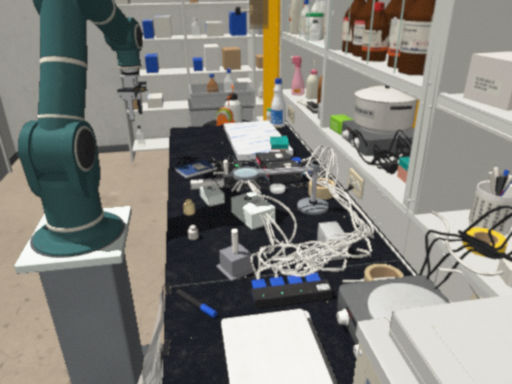

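```bash
cat > h.py <<'E'
from rig import r
import cv2,numpy as np
def ray(c,u,v):
    E=np.array(c["extrinsics"]);R=E[:3,:3];o=-R.T@E[:3,3]
    d=np.array([(u-c["cx"])/c["fx"],-(v-c["cy"])/c["fy"],-1.]);return o,R.T@d
def onplane(c,u,v,z):
    o,d=ray(c,u,v);return o+d*(z-o[2])/d[2]
def pt(c,D,u,v):
    o,d=ray(c,u,v);return o+d*D[int(v),int(u)]
E
python3 - <<'E'
from h import *
T=np.load("top0.npz");S=np.load("side0.npz")
a=cv2.resize(T["p"][90:275,160:360],None,fx=4,fy=4,interpolation=cv2.INTER_CUBIC)[:,:,::-1]
b=cv2.resize(S["p"][150:290,170:370],None,fx=4,fy=4,interpolation=cv2.INTER_CUBIC)[:,:,::-1]
cv2.imwrite("pics/a.png",a[:600]);cv2.imwrite("pics/b.png",b)
c=r.camera_params("top")
for n,u,v,z in [("post",228,116,.178),("lens",223,195,.151),("handle",222,216,.2),("stand",321,226,.056),("stylustop",326,224,.126)]:
    print(n,onplane(c,u,v,z).round(3),pt(c,T["d"],u,v).round(3))
E
```

```text
post [0.796 0.017 0.178] [0.796 0.017 0.175]
lens [0.557 0.025 0.151] [0.557 0.025 0.151]
handle [0.49  0.024 0.2  ] [0.49  0.024 0.201]
stand [ 0.477 -0.286  0.056] [ 0.477 -0.285  0.061]
stylustop [ 0.479 -0.29   0.126] [ 0.48  -0.291  0.123]
```

View pics/a.png

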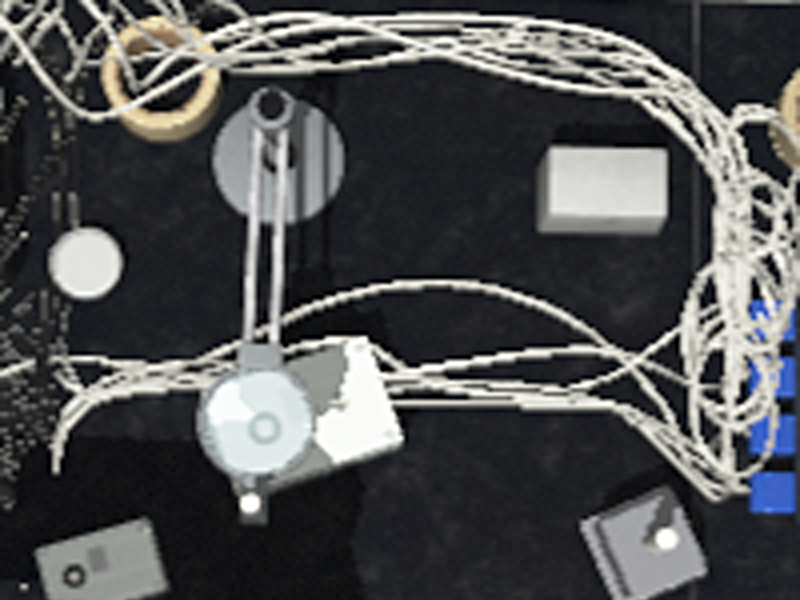

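View pics/b.png

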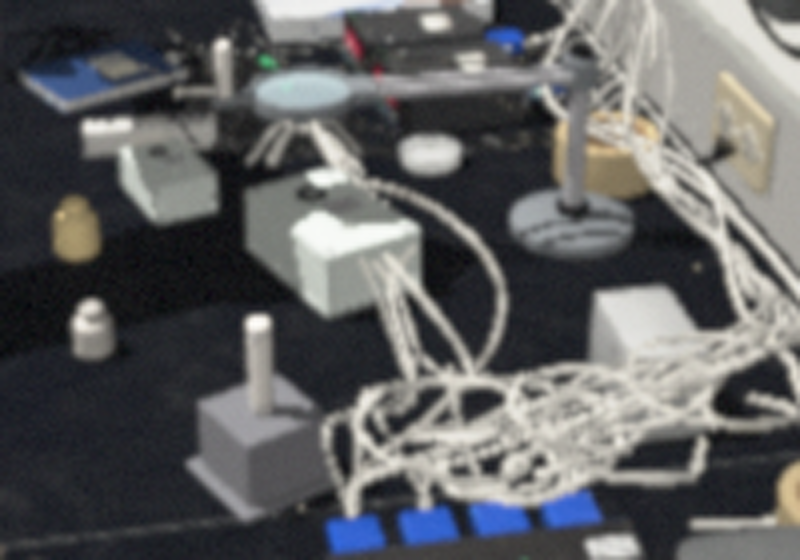

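Top view: post ≈(228,116), lens (223,195) over the left end of the box (lid ≈(245,190)), handle (222,216), stylus top ≈(326,224) in the stand. The side view confirms this. I'll swing the handle to the left with a loose cage grip.

```bash
python3 -m jog '[[[0,0,-0.0885],[0,0,0],0],[[0,0,-0.0885],[0,0,0],0],[[0,0,-0.0885],[0,0,0],0],[[0,0,0],[-0.0204,-0.0362,-0.005],0],[[0,0,0],[-0.0204,-0.0362,-0.005],0],[[0,0,0],[-0.0204,-0.0362,-0.005],0],[[0,0,0],[-0.0204,-0.0362,-0.005],0.2],[[0,0,0],[-0.0204,-0.0362,-0.005],0.4],[[0,0,0],[-0.0204,-0.0362,-0.005],0.5],[[0,0,0],[-0.0204,-0.0362,-0.005],0.5],[[0,0,0],[-0.0204,-0.0362,-0.005],0.5],[[0,0,0],[-0.0204,-0.0362,-0.005],0.5]]'; python3 -m jog '[[[0,0,0],[-0.0204,-0.0362,0],0.5],[[0,0,0],[-0.0204,-0.0362,0],0.5],[[0,0,0],[-0.0204,-0.0362,0],0.5],[[0,0,0],[-0.0204,-0.0362,0],0.5],[[0,0,0],[-0.0204,-0.0362,0],0.5],[[0,0,0],[-0.0204,-0.0362,0],0.5],[[0,0,0],[-0.0204,-0.0362,0],0.5],[[0,0,0],[0,0,0],0.5]]'
```

```text
time: 1.1
eef_pos: [0.3473, 0.2766, 0.2645]
tool_rot: [-0.0, 0.0, 1.0, 0.0]
wrist_force: [1.4, 1.4, -0.2]
opening: 0.611
grasp_force: 0.0
time: 1.77
eef_pos: [0.4917, 0.0183, 0.2644]
tool_rot: [0.0, 0.004, 1.0, -0.001]
wrist_force: [-0.0, -0.2, -0.8]
opening: 0.501
grasp_force: 0.0
```

```bash
python3 -m jog '[[[0,0,0],[0.0015,0.0057,0.02],0.5],[[0,0,0],[0,0,0.02],0.5],[[0,0,0],[0,0,0.02],0.55],[[0,0,0],[0,0,0.02],0.6],[[0,0,0],[0,0,0],0.7],[[0,0,0],[0,0,0],0.72],[[0,0,0],[0,0,0],0.72],[[0,0,0],[0,0,0],0.72]]'; python3 -m jog '[[[0,0,0.05],[-0.0004,0.0153,0],0.72],[[0,0,0.05],[-0.0004,0.0153,0],0.72],[[0,0,0.05],[-0.0004,0.0153,0],0.72],[[0,0,0.05],[-0.0004,0.0153,0],0.72],[[0,0,0],[0,0,0],0.72]]'
```

```text
time: 2.43
eef_pos: [0.4887, 0.031, 0.1855]
tool_rot: [0.001, 0.0, 1.0, 0.0]
wrist_force: [-0.1, 0.0, 0.3]
opening: 0.284
grasp_force: 0.0
time: 2.85
eef_pos: [0.4949, 0.0944, 0.1852]
tool_rot: [0.001, 0.1, 0.995, 0.001]
wrist_force: [-0.1, 1.5, 0.2]
opening: 0.279
grasp_force: 0.0
```

```bash
python3 -m jog '[[[0,0,0.055],[-0.0015,0.0153,0],0.72],[[0,0,0.055],[-0.0015,0.0153,0],0.72],[[0,0,0.055],[-0.0015,0.0153,0],0.72],[[0,0,0.055],[-0.0015,0.0153,0],0.72],[[0,0,0.05],[-0.0015,0.0153,0],0.72],[[0,0,0.05],[-0.0015,0.0153,0],0.72],[[0,0,0.05],[-0.001,0.0153,0],0.72],[[0,0,0.05],[-0.001,0.0153,0],0.72],[[0,0,0.05],[-0.001,0.0153,0],0.72],[[0,0,0],[0,0,0],0.72]]'
python3 - <<'E'
from h import *
p=r.observe()["eef_pos"]-np.array([.796,.017,0]);print(np.hypot(p[0],p[1]),np.arctan2(p[1],-p[0]))
E
```

```text
time: 3.68
eef_pos: [0.5612, 0.2136, 0.1846]
tool_rot: [0.0, 0.329, 0.944, 0.0]
wrist_force: [-0.4, -0.3, 0.6]
opening: 0.279
grasp_force: 0.0
0.3062196847477108 0.6969467895828854
```

```bash
python3 -m jog '[[[0,0,0.05],[-0.0007,0.0153,0],0.72],[[0,0,0.05],[-0.0007,0.0153,0],0.72],[[0,0,0.05],[-0.0007,0.0153,0],0.72],[[0,0,0.05],[-0.0007,0.0153,0],0.72],[[0,0,0.05],[-0.0007,0.0153,0],0.72],[[0,0,0.05],[-0.0007,0.0153,0],0.72],[[0,0,0.05],[-0.0007,0.0153,0],0.72],[[0,0,0.05],[-0.0007,0.0153,0],0.72],[[0,0,0.05],[-0.0007,0.0153,0],0.72],[[0,0,0],[0,0,0],0.72]]'; python3 -m jog '[[[0,0,0],[0,-0.006,0],0.6],[[0,0,0],[0,0,0],0.5],[[0,0,0],[0,0,-0.03],0.5],[[0,0,0],[0,0,-0.04],0.5],[[0,0,0],[0,0,-0.03],0.5]]';python3 - <<'E'
from h import *
p=r.observe()["eef_pos"]-np.array([.796,.017,0]);print(np.hypot(p[0],p[1]),np.arctan2(p[1],-p[0]))
p,d=r.read_camera("top");np.savez("top1.npz",p=p,d=d)
cv2.imwrite("pics/c.png",cv2.resize(p[90:275,110:360],None,fx=3.2,fy=3.2,interpolation=cv2.INTER_CUBIC)[:,:,::-1])
E
```

```text
time: 4.52
eef_pos: [0.67, 0.2949, 0.1844]
tool_rot: [0.0, 0.531, 0.847, -0.0]
wrist_force: [-0.4, -0.7, 0.5]
opening: 0.288
grasp_force: 0.0
time: 4.93
eef_pos: [0.6627, 0.2916, 0.2874]
tool_rot: [0.0, 0.531, 0.848, 0.001]
wrist_force: [0.3, 0.4, 0.4]
opening: 0.499
grasp_force: 0.0
0.3052252890142763 1.11887364278678
```

View pics/c.png

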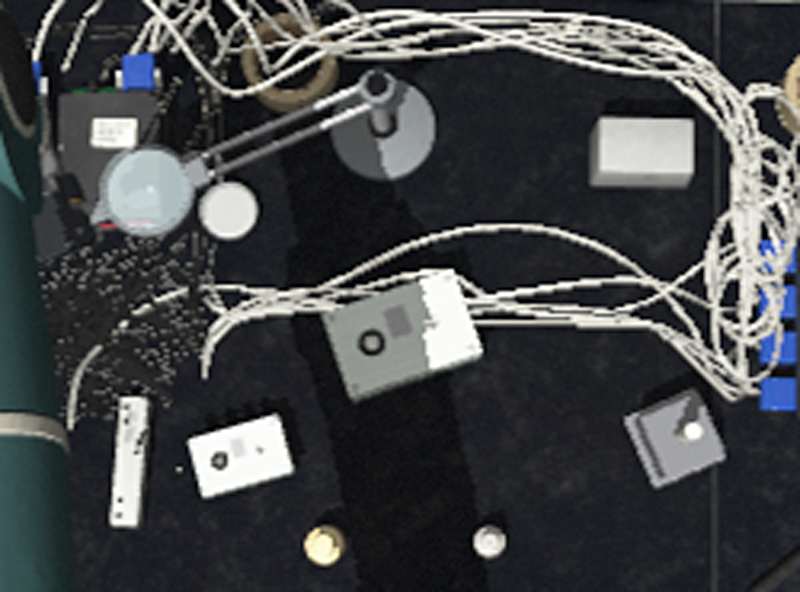

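Lens now hangs over the dark box at far left (crop 150,190), well clear of the junction box. The collared hole is at crop (371,341), the plain hole at (432,322) and the stylus top at (693,431).

```bash
python3 -m jog '[[[0,0,-0.1244],[0,0,0],0.5],[[0,0,-0.1244],[0,0,0],0.5],[[0,0,-0.1244],[0,0,0],0.5],[[0,0,-0.1244],[0,0,0],0.5],[[0,0,-0.1244],[0,0,0],0.5],[[0,0,-0.1244],[0,0,0],0.5],[[0,0,-0.1244],[0,0,0],0.5],[[0,0,-0.1244],[0,0,0],0.5],[[0,0,-0.1244],[0,0,0],0.5],[[0,0,0],[0,0,0],0.5]]';python3 - <<'E'
from h import *
T=np.load("top1.npz");c=r.camera_params("top");p=T["p"];d=T["d"]
def cen(mask,u0,v0,rad,lo=None):
    v,u=np.mgrid[:384,:512];m=mask&(np.hypot(u-u0,v-v0)<rad);return u[m].mean(),v[m].mean(),m.sum()
g=p.astype(int).mean(2)
u,v,n=cen(g<75,226,196.6,5.5);print("hole",u,v,n,onplane(c,u,v,.060))
print(g[190:204,218:234].astype(int))
u,v,n=cen((g>170),326.6,224.7,5);print("sty",u,v,n,onplane(c,u,v,.126))
# lid by depth & colour
P=np.array([[pt(c,d,u,v) for u in range(205,268)] for v in range(165,220)])
m=(abs(P[:,:,2]-.056)<.006).astype(np.uint8);m=cv2.morphologyEx(m,cv2.MORPH_OPEN,np.ones((5,5)))
k=max(cv2.findContours(m,0,1)[0],key=cv2.contourArea)
b=cv2.minAreaRect(k);q=np.array([onplane(c,x+205,y+165,.056) for x,y in cv2.boxPoints(b)]);print(b,q.round(3),q.mean(0))
E
```

```text
time: 5.82
eef_pos: [0.6627, 0.2917, 0.2849]
tool_rot: [0.0, -0.004, 1.0, 0.0]
wrist_force: [0.8, -0.1, 0.5]
opening: 0.502
grasp_force: 0.0
hole 225.59375 196.65625 32 [0.56295334 0.02201235 0.06      ]
[[149 151 149 150 150 151 151 152 154 151 152 152 141 122 117 117]
 [151 150 150 151 152 153 154 153 154 153 150 150 141 123 116 117]
 [152 152 151 152 153 154 157 143 124 139 152 150 150 132 115 118]
 [151 150 150 151 151 130  83  59  48  63 102 141 153 141 122 117]
 [148 147 148 151 124  59  23  29  41  36  33  93 140 144 124 115]
 [147 148 148 139  92  30 101 127 129 121  51  58 127 152 138 128]
 [149 149 152 129  62  48 122 153 152 139  83  19 110 152 148 145]
 [149 148 151 126  58  55 124 157 155 141  88  27 112 152 147 148]
 [149 150 154 125  55  21  92 145 162 136  65  25 110 151 147 148]
 [151 151 150 147 108  27  32  66  75  55  22  71 130 151 147 146]
 [147 146 147 149 147 107  24  13  16  26  76 126 148 148 148 146]
 [146 145 147 147 148 146 142 126 123 140 142 146 149 147 148 151]
 [145 147 147 147 148 149 151 147 148 149 149 149 150 149 149 148]
 [147 147 148 146 146 148 147 148 148 149 148 149 148 148 149 146]]
sty 326.1764705882353 224.7058823529412 34 [ 0.47721431 -0.29094665  0.126     ]
((14.539327621459961, 32.162925720214844), (25.227951049804688, 9.009982109069824), 57.9946174621582) [[0.587 0.076 0.056]
 [0.604 0.052 0.056]
 [0.535 0.007 0.056]
 [0.519 0.031 0.056]] [0.56136721 0.04170834 0.056     ]
```

```bash
python3 -m jog '[[[0,0,0],[0.0103,-0.0324,0.003],0.5],[[0,0,0],[0.0103,-0.0324,0.003],0.5],[[0,0,0],[0.0103,-0.0324,0.003],0.5],[[0,0,0],[0.0103,-0.0324,0.003],0.5],[[0,0,0],[0.0103,-0.0324,0.003],0.5],[[0,0,0],[0.0103,-0.0324,0.003],0.5],[[0,0,0],[0.0103,-0.0324,0.003],0.5],[[0,0,0],[0.0103,-0.0324,0.003],0.5],[[0,0,0],[0.0103,-0.0324,0.003],0.5]]';python3 -m jog '[[[0,0,0],[0.0103,-0.0324,0.005],0.5],[[0,0,0],[0.0103,-0.0324,0.005],0.5],[[0,0,0],[0.0103,-0.0324,0.005],0.5],[[0,0,0],[0.0103,-0.0324,0.005],0.5],[[0,0,0],[0.0103,-0.0324,0.005],0.5],[[0,0,0],[0.0103,-0.0324,0.005],0.5],[[0,0,0],[0.0103,-0.0324,0.005],0.5],[[0,0,0],[0.0103,-0.0324,0.005],0.5],[[0,0,0],[0.0103,-0.0324,0.005],0.5],[[0,0,0],[0,0,0],0.5],[[0,0,0],[0,0,0],0.5]]'
python3 - <<'E'
from h import *
c=r.camera_params("wrist");s=r.observe();print(s["eef_pos"],s["tool_rot"],c)
p,d=r.read_camera("wrist");np.savez("w1.npz",p=p,d=d)
cv2.imwrite("pics/w1.png",p[:,:,::-1])
def proj(P):
    x=np.array(c["extrinsics"])@np.r_[P,1];x,y,z=x[0],-x[1],-x[2];t=np.arctan2(np.hypot(x,y),z)/np.hypot(x,y)
    return c["cx"]+c["fx"]*t*x,c["cy"]+c["fy"]*t*y
print(proj([.478,-.291,.126]),proj(np.r_[s["eef_pos"][:2],.126]))
E
```

```text
time: 6.57
eef_pos: [0.5689, -0.0006, 0.2575]
tool_rot: [0.0, 0.002, 1.0, 0.0]
wrist_force: [0.9, -0.4, 0.0]
opening: 0.496
grasp_force: 0.0
time: 7.48
eef_pos: [0.4758, -0.2921, 0.2123]
tool_rot: [-0.0, 0.004, 1.0, -0.0]
wrist_force: [-0.9, 0.5, -0.0]
opening: 0.501
grasp_force: 0.0
[ 0.47579181 -0.2920596   0.2123292 ] [-2.46432797e-05  3.72504678e-03  9.99993059e-01 -7.94580337e-05] {'fx': 297.3186396354542, 'fy': 297.3186396354542, 'cx': 257.1506108880914, 'cy': 193.4109262587709, 'extrinsics': array([[ 7.79752294e-03,  9.99969599e-01,  1.08347366e-05,
         2.88339646e-01],
       [-9.68880048e-01,  7.55777485e-03, -2.47415303e-01,
         4.87501527e-01],
       [-2.47407864e-01,  1.91872894e-03,  9.68909525e-01,
        -2.66486431e-01],
       [ 0.00000000e+00,  0.00000000e+00,  0.00000000e+00,
         1.00000000e+00]])}
(np.float64(258.3667189973592), np.float64(203.56905200764467)) (np.float64(257.15094044457345), np.float64(201.1798109435554))
```

View pics/w1.png

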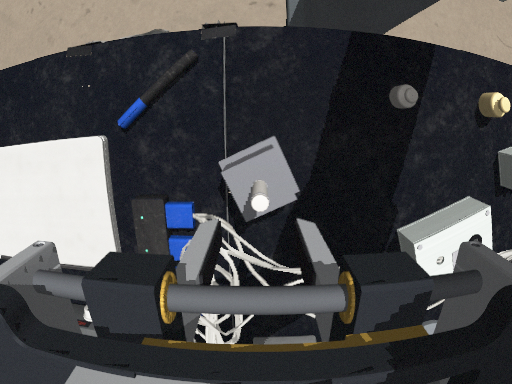

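Wrist view: stylus top at (260,203), within 2 px of prediction (258,204); the estimate is good. Descend and grip.

```bash
python3 -m jog '[[[0,0,0],[-0.002,0.002,0],0.5],[[0,0,0],[0,0,0.0247],0.5],[[0,0,0],[0,0,0.0247],0.5],[[0,0,0],[0,0,0.0247],0.5],[[0,0,0],[0,0,0.0247],0.5],[[0,0,0],[0,0,0.0245],0.5],[[0,0,0],[0,0,0],0.5],[[0,0,0],[0,0,0],0.8],[[0,0,0],[0,0,0],1],[[0,0,0],[0,0,0],1],[[0,0,0],[0,0,0],1],[[0,0,0],[0,0,0],1]]';python3 -m jog '[[[0,0,0],[0,0,0],1],[[0,0,0],[0,0,0],1],[[0,0,0],[0,0,0],1]]'
```

```text
time: 8.53
eef_pos: [0.48, -0.2886, 0.09]
tool_rot: [0.001, 0.0, 1.0, -0.0]
wrist_force: [0.8, -0.3, -0.9]
opening: 0.184
grasp_force: 0.9
time: 8.78
eef_pos: [0.48, -0.2886, 0.0899]
tool_rot: [0.001, 0.0, 1.0, -0.0]
wrist_force: [-0.3, 2.6, 8.8]
opening: 0.161
grasp_force: 30.0
```

```bash
python3 -m jog '[[[0,0,0],[0,0,-0.01],1],[[0,0,0],[0,0,-0.02],1],[[0,0,0],[0,0,-0.02],1],[[0,0,0],[0,0,-0.02],1],[[0,0,0],[0,0,-0.02],1],[[0,0,0],[0,0,-0.02],1],[[0,0,0],[-0.004,0.015,0],1],[[0,0,0],[-0.007,0.026,0],1],[[0,0,0],[-0.007,0.026,0],1],[[0,0,0],[-0.007,0.026,0],1],[[0,0,0],[-0.007,0.026,0],1]]';python3 -m jog '[[[0,0,0],[-0.007,0.026,0],1],[[0,0,0],[-0.007,0.026,0],1],[[0,0,0],[-0.007,0.026,0],1],[[0,0,0],[-0.007,0.026,0],1],[[0,0,0],[-0.007,0.026,0],1],[[0,0,0],[-0.007,0.026,0.005],1],[[0,0,0],[-0.007,0.026,0.01],1],[[0,0,0],[-0.002,0.01,0.01],1],[[0,0,0],[0,0,0],1],[[0,0,0],[0,0,0],1]]'
python3 - <<'E'
from h import *
s=r.observe();print(s["eef_pos"],s["tool_rot"])
o=[]
for n in("side","wrist"):
    c=r.camera_params(n);p,d=r.read_camera(n);np.savez(n+"2.npz",p=p,d=d,E=c["extrinsics"])
    o.append(p)
a=cv2.resize(o[0][130:230,200:320],None,fx=5,fy=5,interpolation=2)
b=cv2.resize(o[1][130:270,190:330],None,fx=4,fy=4,interpolation=2)
cv2.imwrite("pics/s2.png",a[:,:,::-1]);cv2.imwrite("pics/w2.png",b[:,:,::-1])
E
```

```text
time: 9.7
eef_pos: [0.5116, -0.1684, 0.1999]
tool_rot: [0.0, 0.001, 1.0, -0.0]
wrist_force: [0.1, 0.3, -0.7]
opening: 0.163
grasp_force: 30.0
time: 10.53
eef_pos: [0.5624, 0.022, 0.174]
tool_rot: [-0.0, 0.0, 1.0, -0.0]
wrist_force: [-0.7, -0.4, 0.0]
opening: 0.165
grasp_force: 30.0
[0.56235384 0.02199378 0.17404738] [-3.49179877e-04  2.48092794e-04  9.99999838e-01 -3.74478238e-04]
```

View pics/s2.png

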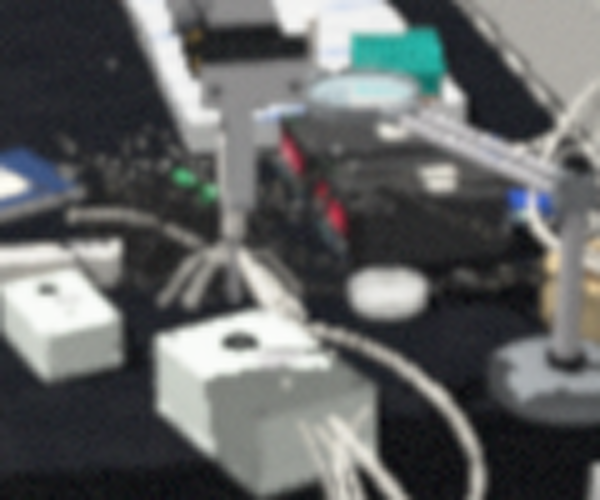

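View pics/w2.png

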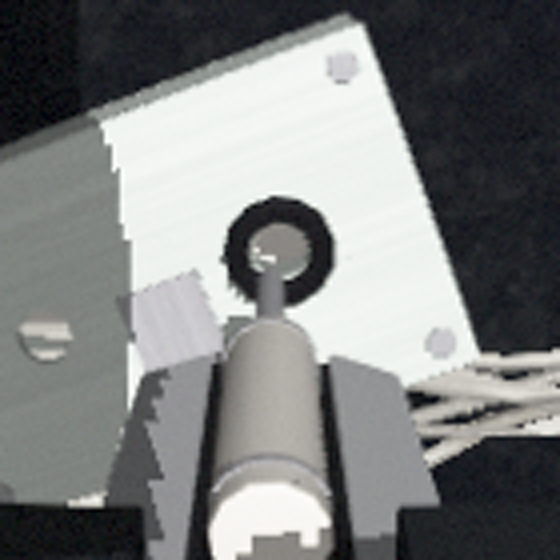

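Side view: tip at crop (234,300), collar at (240,342). Wrist view: collar centre at crop (279,251), tip ≈(271,262). They are nearly aligned; now computing the offset.

Run:
```python
from h import *
f=lambda x,y,k,u0,v0:((x+.5)/k-.5+u0,(y+.5)/k-.5+v0)
W=np.load("wrist2.npz");c=r.camera_params("wrist");E=W["E"];R=E[:3,:3];o=-R.T@E[:3,3]
def wr(u,v,z):
    a,b=(u-c["cx"])/c["fx"],(v-c["cy"])/c["fy"];t=np.hypot(a,b);s=np.sinc(t/np.pi)
    d=R.T@np.array([a*s,-b*s,-np.cos(t)]);return o+d*(z-o[2])/d[2]
print("wrist collar",wr(*f(279,251,4,190,130),.060),"tip",wr(*f(271,264,4,190,130),.090))
s=r.camera_params("side")
def side_y(u,v,y):
    o,d=ray(s,u,v);return o+d*(y-o[1])/d[1]
print("side collar",onplane(s,*f(240,342,5,200,130),.060),"tip",side_y(*f(234,300,5,200,130),.022))
# shaft centre columns in side picture by rows
p=np.load("side2.npz")["p"].astype(int).mean(2)
for v in range(176,192): print(v,p[v,240:254].astype(int))
```

```text
wrist collar [0.56160086 0.02326396 0.06      ] tip [0.55697047 0.02131924 0.09      ]
side collar [0.56240292 0.0181665  0.06      ] tip [0.55940934 0.022      0.09047697]
176 [ 43  40  38  60 111 156 154 139 115  71  47  40  49  46]
177 [ 65  46  43  60  97 128 130 123  97  62  53  46  46  49]
178 [ 86  66  64  97 121 124 116 113  86  59  54  49  49  53]
179 [101 108 115 139 151 138 129 130 128  94  70  66  69  72]
180 [125 147 164 170 166 154 138 158 179 150 111  99  96  97]
181 [126 147 168 167 164 155 142 169 208 193 142 106  92  95]
182 [114 135 149 138 132 134 134 159 205 216 179 137 103  89]
183 [120 138 125  98  85 104 120 143 184 216 215 197 161 116]
184 [138 136 100  62  60  87 116 126 154 204 229 225 201 164]
185 [141 117  74  45  53  83 112 114 122 178 224 231 218 197]
186 [133  93  54  39  51  86 112 109  94 140 203 228 229 215]
187 [117  69  42  43  59  88 112 107  79 105 169 219 233 227]
188 [101  57  42  39  51  77 103 105  75  73 129 196 230 233]
189 [ 77  56  49  43  44  66  90  95  64  50  92 160 219 230]
190 [ 59  50  47  42  38  51  71  73  49  42  62 119 185 218]
191 [ 47  35  37  37  36  39  48  55  64  83  97 127 169 203]
```

```bash
python3 -m jog '[[[0,0,0],[-0.0035,0.001,0],1],[[0,0,0],[0,0,0.01],1],[[0,0,0],[0,0,0.01],1],[[0,0,0],[0,0,0],1],[[0,0,0],[0,0,0],1],[[0,0,0],[0,0,0],1]]'
python3 - <<'E'
from h import *
o=[]
for n in("side","wrist"):
    c=r.camera_params(n);p,d=r.read_camera(n);np.savez(n+"3.npz",p=p,d=d,E=c["extrinsics"])
    o.append(p)
a=cv2.resize(o[0][160:220,225:275],None,fx=8,fy=8,interpolation=2)
b=cv2.resize(o[1][165:225,235:285],None,fx=8,fy=8,interpolation=2)
cv2.imwrite("pics/j3.png",np.hstack([a,b])[:,:,::-1])
E
```

```text
time: 11.13
eef_pos: [0.5661, 0.0233, 0.1538]
tool_rot: [-0.0, 0.0, 1.0, -0.0]
wrist_force: [-0.1, -0.4, 0.0]
opening: 0.167
grasp_force: 30.0
```

View pics/j3.png

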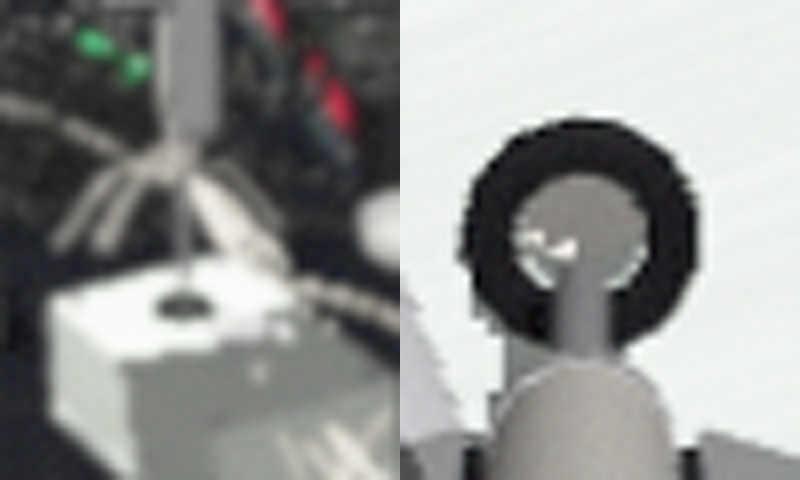

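Run:
```python
from h import *
f=lambda x,y,k,u0,v0:((x+.5)/k-.5+u0,(y+.5)/k-.5+v0)
c=r.camera_params("wrist");E=np.load("wrist3.npz")["E"];R=E[:3,:3];o=-R.T@E[:3,3]
def wr(u,v,z):
    a,b=(u-c["cx"])/c["fx"],(v-c["cy"])/c["fy"];t=np.hypot(a,b);s=np.sinc(t/np.pi)
    d=R.T@np.array([a*s,-b*s,-np.cos(t)]);return o+d*(z-o[2])/d[2]
print("wrist collar",wr(*f(181,233,8,235,165),.060))
for y in(252,262,272):print(wr(*f(182,y,8,235,165),.0705))
s=r.camera_params("side")
print("side collar",onplane(s,*f(185,307,8,225,160),.060))
for y in(285,295): 
  o2,d=ray(s,*f(184,y,8,225,160)); print(o2+d*(.0233-o2[1])/d[1])
```

```text
wrist collar [0.56138737 0.02333728 0.06      ]
[0.56082825 0.0234458  0.0705    ]
[0.56195473 0.02344457 0.0705    ]
[0.56308377 0.02344334 0.0705    ]
side collar [0.56277282 0.01857606 0.06      ]
[0.56323889 0.0233     0.06818965]
[0.56315503 0.0233     0.06339122]
```

Tip and collar line up within about 1 mm in both views. Descending gently.

```bash
python3 -m jog '[[[0,0,0],[0,0,0.005],1],[[0,0,0],[0,0,0.006],1],[[0,0,0],[0,0,0.006],1],[[0,0,0],[0,0,0.006],1],[[0,0,0],[0,0,0.005],1],[[0,0,0],[0,0,0],1],[[0,0,0],[0,0,0],1],[[0,0,0],[0,0,0],1]]';python3 -m jog '[[[0,0,0],[0,0,0.002],1],[[0,0,0],[0,0,0.002],1],[[0,0,0],[0,0,0.002],1],[[0,0,0],[0,0,0],1],[[0,0,0],[0,0,0],1],[[0,0,0],[0,0,0],1]]';python3 -m jog '[[[0,0,0],[0,0,0.002],1],[[0,0,0],[0,0,0],1],[[0,0,0],[0,0,0],1],[[0,0,0],[0,0,0],1]]'
```

```text
time: 11.9
eef_pos: [0.5663, 0.0234, 0.1261]
tool_rot: [0.0, 0.0, 1.0, -0.0]
wrist_force: [0.5, -0.1, -0.1]
opening: 0.166
grasp_force: 30.0
time: 12.4
eef_pos: [0.5662, 0.0234, 0.12]
tool_rot: [0.0, 0.0, 1.0, -0.0]
wrist_force: [-0.8, -0.6, -0.2]
opening: 0.164
grasp_force: 30.0
time: 12.73
eef_pos: [0.5662, 0.0235, 0.1181]
tool_rot: [0.0, 0.0, 1.0, -0.0]
wrist_force: [-0.2, 0.1, 2.3]
opening: 0.168
grasp_force: 30.0
```

```bash
python3 -m jog '[[[0,0,0],[0,0,0.001],1],[[0,0,0],[0,0,0.001],1],[[0,0,0],[0,0,0.001],1],[[0,0,0],[0,0,0],1],[[0,0,0],[0,0,0],1],[[0,0,0],[0,0,0],1]]';python3 -m jog '[[[0,0,0],[0,0,0.001],1],[[0,0,0],[0,0,0],1],[[0,0,0],[0,0,0],1],[[0,0,0],[0,0,0],1]]';python3 -m jog '[[[0,0,0],[0,0,0.001],1],[[0,0,0],[0,0,0],1],[[0,0,0],[0,0,0],1],[[0,0,0],[0,0,0],1]]'
```

```text
time: 13.23
eef_pos: [0.5663, 0.0235, 0.1151]
tool_rot: [0.0, 0.0, 1.0, -0.0]
wrist_force: [-1.0, -0.0, 4.9]
opening: 0.163
grasp_force: 30.0
time: 13.57
eef_pos: [0.5663, 0.0235, 0.1141]
tool_rot: [0.0, 0.0, 1.0, -0.0]
wrist_force: [-0.9, -0.2, 5.3]
opening: 0.164
grasp_force: 30.0
time: 13.9
eef_pos: [0.5665, 0.0235, 0.1135]
tool_rot: [0.0, 0.0, 1.0, 0.0]
wrist_force: [-1.6, 0.0, 11.5]
opening: 0.162
grasp_force: 30.0
```

```bash
python3 -m jog '[[[0,0,0],[0,0,0],1],[[0,0,0],[0,0,0],1],[[0,0,0],[0,0,0],1],[[0,0,0],[0,0,0],1],[[0,0,0],[0,0,0],1],[[0,0,0],[0,0,0],1]]'
python3 - <<'E'
from h import *
p,d=r.read_camera("side");a=cv2.resize(p[120:220,190:340],None,fx=5,fy=5,interpolation=2);cv2.imwrite("pics/f.png",a[:,:,::-1])
E
```

```text
time: 14.4
eef_pos: [0.5665, 0.0235, 0.1135]
tool_rot: [0.0, 0.0, 1.0, 0.0]
wrist_force: [-1.1, -0.5, 10.8]
opening: 0.166
grasp_force: 30.0
```

View pics/f.png

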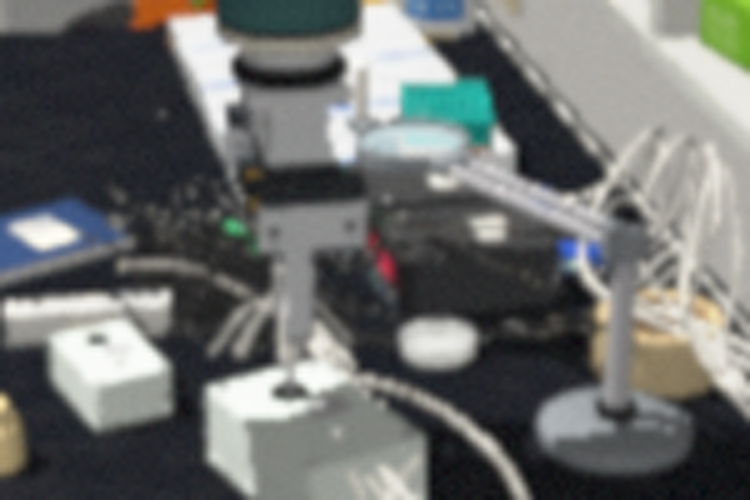

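The stylus is in the collared hole (290,390) at a steady 11 N, more than the 6 N the spring needs, so the button is at its stop. The lens (415,140) is well aside.

```bash
python3 -c "from rig import r; print(r.job_done())"
```

```text
the job is handed in; nothing more can be done
None
```

I swung the magnifier clear to the left, then took the stylus from its stand and pushed the reset button to its stop through the collared hole; the job is handed in with the stylus still gripped and holding it down at about 11 N, at 14.5 s of the 53 s allowed.

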